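Put the spare flower pots away in the drawer

TASK

Put the empty flower pots away: pull the drawer of the plastic unit right out to its stop, then pack every empty pot into it, standing upright and nested into one stack for each size, the two stacks side by side. Then push the drawer fully shut with the stacks still standing; leave the planted pot and the remote control where they are.

Things in the scene. Friction and masses are not known exactly. Their poses are not given: they have to be found in the camera images.
- large1: LARGE empty shallow plastic flower pot, terracotta-coloured, upright. Rim diameter 68 mm, height 28, foot 50, wall 3. The top 14 mm is a straight collar, wider than the tapered part below it; same-size pots nest until collar rests on rim, each adding 14 mm (1-2 mm play all round). Origin: centre of the underside, z up through the mouth. 55-90 g. May be absent (None from the start).
- large2: LARGE empty shallow plastic flower pot, terracotta-coloured, upright. Rim diameter 68 mm, height 28, foot 50, wall 3. The top 14 mm is a straight collar, wider than the tapered part below it; same-size pots nest until collar rests on rim, each adding 14 mm (1-2 mm play all round). Origin: centre of the underside, z up through the mouth. 55-90 g. May be absent (None from the start).
- large3: LARGE empty shallow plastic flower pot, terracotta-coloured, upright. Rim diameter 68 mm, height 28, foot 50, wall 3. The top 14 mm is a straight collar, wider than the tapered part below it; same-size pots nest until collar rests on rim, each adding 14 mm (1-2 mm play all round). Origin: centre of the underside, z up through the mouth. 55-90 g. May be absent (None from the start).
- small1: SMALL empty shallow plastic flower pot, terracotta-coloured, upright. Rim diameter 55 mm, height 25, foot 40, wall 3. The top 14 mm is a straight collar, wider than the tapered part below it; same-size pots nest until collar rests on rim, each adding 14 mm (1-2 mm play all round). Origin: centre of the underside, z up through the mouth. 40-65 g. May be absent (None from the start).
- small2: SMALL empty shallow plastic flower pot, terracotta-coloured, upright. Rim diameter 55 mm, height 25, foot 40, wall 3. The top 14 mm is a straight collar, wider than the tapered part below it; same-size pots nest until collar rests on rim, each adding 14 mm (1-2 mm play all round). Origin: centre of the underside, z up through the mouth. 40-65 g. May be absent (None from the start).
- small3: SMALL empty shallow plastic flower pot, terracotta-coloured, upright. Rim diameter 55 mm, height 25, foot 40, wall 3. The top 14 mm is a straight collar, wider than the tapered part below it; same-size pots nest until collar rests on rim, each adding 14 mm (1-2 mm play all round). Origin: centre of the underside, z up through the mouth. 40-65 g. May be absent (None from the start).
- planted: a LARGE pot (68 mm rim, 28 mm high) filled with soil, with a green succulent in it reaching about 80 mm high and 40 mm out from the middle, standing among the empty pots. 450 g. Origin at the centre of the underside. It stays where it is.
- remote: black television remote control lying flat near the pots, 170 x 45 x 16 mm, long side along its x axis. Origin at the centre of the underside. It stays where it is.
- drawer (a joint): how far the drawer is out of the white plastic unit, m: 0 = shut, 0.220 = against its stop. Slides stiffly (1.5 N), stays where left. The unit (300 mm deep, 330 wide, 130 high) is fixed to the table, front towards the robot, yawed up to 6 degrees; a book and a glasses case lie on its top, 50 mm high, from 130 mm behind the front.
- drawer_pull (a point): middle of the drawer's pull: level round bar 11 mm thick, 120 long, along y, 30 mm below the unit's top; moves with the drawer, -x = out, z up. From this point: front panel's outer face at x +35 mm, inner +47; floor 80 mm below; with the drawer out its open part is x +47 to +267, y -145 to +145. Over the floor: sides rise 45 mm, front 94, the unit's opening 99. Carton fixed beyond x +280.
Things that resemble listed ones, but are neither listed nor needed, are in the scene too. What is shaped like the large1 but pink is not meant.

How it is judged:
On the way, in this order (a step that is already met when the one before it is completed fails the run):
1. the drawer is pulled out to its stop (value of joint drawer above 0.21 m), for 0.2 s.
2. with the drawer out, every empty pot stands upright in it, nested in one stack per size, let go (value of joint drawer above 0.2 m and angle between each of large1, large2, large3, small1, small2, small3's own z axis and vertical below 0.08 rad and linear speed of each of large1, large2, large3, small1, small2, small3 below 0.02 m/s and x of large1 in the frame of drawer_pull between 0.047 and 0.27 m and y of large1 in the frame of drawer_pull between -0.145 and 0.145 m and z of large1 in the frame of drawer_pull between -0.09 and -0.046 m and x of large2 in the frame of drawer_pull between 0.047 and 0.27 m and y of large2 in the frame of drawer_pull between -0.145 and 0.145 m and z of large2 in the frame of drawer_pull between -0.09 and -0.046 m and x of large3 in the frame of drawer_pull between 0.047 and 0.27 m and y of large3 in the frame of drawer_pull between -0.145 and 0.145 m and z of large3 in the frame of drawer_pull between -0.09 and -0.046 m and x of small1 in the frame of drawer_pull between 0.047 and 0.27 m and y of small1 in the frame of drawer_pull between -0.145 and 0.145 m and z of small1 in the frame of drawer_pull between -0.09 and -0.046 m and x of small2 in the frame of drawer_pull between 0.047 and 0.27 m and y of small2 in the frame of drawer_pull between -0.145 and 0.145 m and z of small2 in the frame of drawer_pull between -0.09 and -0.046 m and x of small3 in the frame of drawer_pull between 0.047 and 0.27 m and y of small3 in the frame of drawer_pull between -0.145 and 0.145 m and z of small3 in the frame of drawer_pull between -0.09 and -0.046 m and horizontal distance between each of large2, large3 and large1 below 0.006 m and horizontal distance between large3 and large2 below 0.006 m and horizontal distance between each of small2, small3 and small1 below 0.006 m and horizontal distance between small3 and small2 below 0.006 m and horizontal distance between each of large1, large2, large3 and small1 above 0.045 m and horizontal distance between each of large1, large2, large3 and small2 above 0.045 m and horizontal distance between each of large1, large2, large3 and small3 above 0.045 m and contact force between each of large1, large2, large3, small1, small2, small3 and the fingers below 0.05 N), for 0.3 s.
At the end, for the whole second after the job is handed in: Drawer shut within 8 mm; every empty pot upright in it (within 4.5 degrees), at rest, large ones in one stack, small ones in another (axes within 6 mm in a stack, stacks 45 mm or more apart); planted pot standing and remote control lying within 40 mm of their places (value of joint drawer below 0.008 m and angle between each of large1, large2, large3, small1, small2, small3's own z axis and vertical below 0.08 rad and linear speed of each of large1, large2, large3, small1, small2, small3 below 0.02 m/s and x of large1 in the frame of drawer_pull between 0.047 and 0.27 m and y of large1 in the frame of drawer_pull between -0.145 and 0.145 m and z of large1 in the frame of drawer_pull between -0.09 and -0.046 m and x of large2 in the frame of drawer_pull between 0.047 and 0.27 m and y of large2 in the frame of drawer_pull between -0.145 and 0.145 m and z of large2 in the frame of drawer_pull between -0.09 and -0.046 m and x of large3 in the frame of drawer_pull between 0.047 and 0.27 m and y of large3 in the frame of drawer_pull between -0.145 and 0.145 m and z of large3 in the frame of drawer_pull between -0.09 and -0.046 m and x of small1 in the frame of drawer_pull between 0.047 and 0.27 m and y of small1 in the frame of drawer_pull between -0.145 and 0.145 m and z of small1 in the frame of drawer_pull between -0.09 and -0.046 m and x of small2 in the frame of drawer_pull between 0.047 and 0.27 m and y of small2 in the frame of drawer_pull between -0.145 and 0.145 m and z of small2 in the frame of drawer_pull between -0.09 and -0.046 m and x of small3 in the frame of drawer_pull between 0.047 and 0.27 m and y of small3 in the frame of drawer_pull between -0.145 and 0.145 m and z of small3 in the frame of drawer_pull between -0.09 and -0.046 m and horizontal distance between each of large2, large3 and large1 below 0.006 m and horizontal distance between large3 and large2 below 0.006 m and horizontal distance between each of small2, small3 and small1 below 0.006 m and horizontal distance between small3 and small2 below 0.006 m and horizontal distance between each of large1, large2, large3 and small1 above 0.045 m and horizontal distance between each of large1, large2, large3 and small2 above 0.045 m and horizontal distance between each of large1, large2, large3 and small3 above 0.045 m and distance of each of planted, remote from where it was at the start of the episode below 0.04 m and angle between planted's own z axis and vertical below 0.15 rad); the robot touches nothing.
It fails at once if the planted pot is knocked over or pushed away (angle between planted's own z axis and vertical above 0.6 rad or distance of planted from where it was at the start of the episode above 0.06 m).
It fails at once if the remote control is pushed away (distance of remote from where it was at the start of the episode above 0.06 m).
Of large1, large2, large3, small1, small2, small3 only 4 to 6 are there at a start; the rules pass over those that are not, and their reading is None.
At some moment in a run one of large1, large2, large3, small1, small2, small3 may be knocked a few centimetres aside while the robot is not near it.
It also fails if it takes over 210 s, if anything falls off the work surface, if the arm or the gripper's body presses on something with over 40 N, if the wrist force passes 120 N, or if a joint passes its speed limit or range.

ROBOT

A 6-joint arm with a two-finger parallel gripper is mounted at the origin on the work surface. World frame = base frame: x ahead of the robot, y to its left, z up, the work surface at z = 0. Lengths are in m, angles in rad, forces in N, time in s.
With the tool pointing down it reaches from about 0.275 to 0.825 m from the base axis. Payload 5.2 kg.
Tool frame: the origin (TCP) lies midway between the tips of the shut fingers; the grasp point (between the pads) lies 19 mm behind it (arm.hold_point_z is the distance from the TCP to the grasp point, in m); z points along the fingers, y is the line along which they close (so a half turn about z gives the same grasp; the last joint's range is limited). The gripper opens to 93 mm and grips with 3 to 60 N. Pads are 15 mm wide; open, the fingers measure 128 mm over their backs; the gripper's body (75 mm by 188 mm) begins 65 mm behind the grasp point.
Start: joints at [-1.407, 0.259, 1.535, -0, 1.348, -0.203], TCP at [0.197, -0.513, 0.219] pointing down, gripper open.
Joint ranges: [-3.14, 3.14], [-0.91, 2.08], [0.19, 2.58], [-1.22, 4.36], [0.22, 2.71], [-3.12, 3.12]. Speed limits (rad/s): [2.57, 2.57, 3.14, 3.14, 3.14, 3.14].

INTERFACE

Orientations are given as a unit quaternion [w, x, y, z].
In Python, from bench import arm gives the robot as it stands. The module is installed in compiled form; this text tells all that it offers.
- The arm moves only by the tool move_arm, never from a script. Its arguments are lists of equal length, an entry for each row: "linear": the shift along the world's x, y, z in cm, a list of three; "turn": the turn about the world's z in rad. In form: {"linear": [[x, y, z], ...], "turn": [turn, ...]}. A call has 1 to 10 rows; each row is the pose to reach, as a shift and turn from the pose commanded when the call began; what a row does not reach only later rows make up. A row lasts 1/12 s, in which the tool goes at most 41.7 mm and 7.16 degrees, less where a joint would pass 70% of its speed; a pose out of reach is approached as far as the arm can. A call with a gripper value outside its range is refused whole. "jaw" is the closure in counts, from 0 (fully open) to 255 (shut), set as the call begins (left out, the last holds). The fingers move at their own pace and stop on an object; "grip_force" is the grip in N (left out, the last holds). Time passes only in rows, so rows that repeat a pose let the fingers close. It gives the time, the measured TCP pose, the force, the opening and the grip force at its end, in the units of the state.
- arm.get_obs(): the state, without advancing time (a new reading comes with each control period).
- arm.capture(name): name is "side" or "top"; returns (picture, depth): 420x560x3 uint8, red, green, blue; 420x560 float32, m along the optical axis (not along the pixel's ray), 0 where there is no reading.
- arm.camera_model(name): a dict with "vfov" (degrees; the focal length in pixels is half the picture's height over the tangent of half this angle, whatever the lens; pixels are square), "cx", "cy" (the principal point, pixels), "dist" ([k1, k2, p1, p2, k3] as OpenCV has them; the pictures are not rectified), "position" and "attitude" of the camera in the world. Camera axes: x right, y down, z forward; pixel columns grow to the right and rows downward; lengths in m; the calibration is good to about 2 mm. A picture is of the moment at which its call begins. camera_model takes no time and is no camera call.
- arm.hand_in(): hands the job in; it is judged then, once.
Trained networks look in the newest picture that a camera, given by its name, has taken for a name from the list of things; names that differ only in an ending like _2 or _b are one class to them, and where a whole thing is asked for, a point or a joint stands for the part that bears it (a point fixed in the world has none). Each returns a list of dicts, best first, with "score" (0 to 1); they miss things now and then, are a little off and sometimes report something else, mostly with a low value. They report only what shows in the picture. A call takes as long as a camera call. They do not tell look-alikes from the thing itself.
- arm.search_frame(label, camera): "location" ([column, row] in pixels, amid what is visible of it).
- arm.landmark_of(label, camera): "location" ([column, row] in pixels: a listed point, or the origin of a listed thing).
The state is a dict: "time": time; "joint_positions": joint angles; "dq": joint speeds; "tau": joint torques, N m; "position": TCP position; "eef_rot": TCP orientation; "contact_force": force on the tool from outside, world axes, zero at the start; "wrist_torque": the same for the moment, N m; "opening": finger opening in m; "grip_force": force on a finger pad.
Only numpy, scipy, OpenCV 4.12 (cv2) and the standard library are available. Lean on these libraries where they do the work, as an engineer would, in place of code of your own. Each camera call takes 0.05 s, during which the arm holds its last target. There are 200 camera calls.

## Working session

There is one attempt and no reset: what is moved stays moved. The work goes in short steps, Python scripts to look and compute and a tool call to move; the robot and the scene stay as the last step left them, time stands still between calls to the robot, and variables do not carry over. Pictures are saved under pics/ and viewed, at most 14 in all, crops included, and the job is handed in when it is done.

Besides the shell and the picture viewer there is one more tool, called after "Call:" as name(argument=value, ...), one argument or row to a line, values as JSON. move_arm: Moves the arm, as the interface text tells. Its arguments: {"type":"object","properties":{"linear":{"type":"array","items":{"type":"array","items":{"type":"number"}}},"turn":{"type":"array","items":{"type":"number"}},"jaw":{"type":"number"},"grip_force":{"type":"number"}},"required":["linear","turn"]}

```bash
mkdir -p pics
cat > h.py <<'E'
import numpy as np, cv2
from scipy.spatial.transform import Rotation as R
from bench import arm
def cam(n):
    m=arm.camera_model(n); f=210/np.tan(np.radians(m['vfov'])/2)
    K=np.array([[f,0,m['cx']],[0,f,m['cy']],[0,0,1]])
    q=m['attitude']; q=np.array(q)
    Rm=q if q.shape==(3,3) else R.from_quat(np.roll(q,-1)).as_matrix()
    return K,np.array(m['dist'],float),np.array(m['position']),Rm
def cloud(n,depth):
    K,d,p,Rm=cam(n); h,w=depth.shape
    u,v=np.meshgrid(np.arange(w),np.arange(h))
    pts=cv2.undistortPoints(np.stack([u,v],-1).reshape(-1,1,2).astype(np.float64),K,d).reshape(h,w,2)
    c=np.dstack([pts*depth[...,None],depth])
    W=c@Rm.T+p; W[depth==0]=np.nan; return W
def proj(n,P):
    K,d,p,Rm=cam(n); P=np.atleast_2d(P)
    return cv2.projectPoints((P-p)@Rm,np.zeros(3),np.zeros(3),K,d)[0].reshape(-1,2)
def ray_z(n,px,z):
    K,d,p,Rm=cam(n); q=cv2.undistortPoints(np.array([[px]],float),K,d)[0,0]
    r=Rm@np.array([q[0],q[1],1]); return p+r*(z-p[2])/r[2]
def snap(n,f=None):
    im,de=arm.capture(n)
    if f: cv2.imwrite('pics/'+f,im[...,::-1])
    return im,de
E
python3 - <<'E'
from h import *
for n in('top','side'):
    print(arm.camera_model(n)); im,de=snap(n,n+'0.png'); np.savez(n+'0.npz',im=im,W=cloud(n,de))
    for l in('large1','small1','planted','remote','drawer_pull'):
        print(n,l,[(np.round(r['score'],2),np.round(r['location'])) for r in arm.landmark_of(l,n)])
o=arm.get_obs(); print(o['time'],o['position'],o['eef_rot'],o['opening'],arm.hold_point_z)
E
```

```text
{'vfov': 51.685247044617675, 'cx': 276.68015796843423, 'cy': 213.79611465822552, 'dist': array([-0.05386902,  0.        ,  0.        ,  0.        ,  0.        ]), 'position': array([ 0.39624504, -0.17850049,  1.17659307]), 'attitude': array([-0.02715833,  0.7109013 , -0.70197879,  0.03327983])}
top large1 [(np.float64(0.95), array([420., 258.])), (np.float64(0.87), array([303., 238.])), (np.float64(0.73), array([351., 201.])), (np.float64(0.61), array([321., 286.]))]
top small1 [(np.float64(0.87), array([253., 157.])), (np.float64(0.86), array([255., 196.])), (np.float64(0.66), array([250., 246.]))]
top planted [(np.float64(0.57), array([306., 199.]))]
top remote [(np.float64(0.61), array([366., 250.]))]
top drawer_pull [(np.float64(0.61), array([136., 146.]))]
{'vfov': 49.398612546758166, 'cx': 286.19896766554257, 'cy': 214.19540937016586, 'dist': array([-0.12887427,  0.        ,  0.        ,  0.        ,  0.        ]), 'position': array([0.25868006, 0.65801216, 1.11216012]), 'attitude': array([ 0.04685766, -0.11862749,  0.92984123, -0.34514804])}
side large1 [(np.float64(0.9), array([352., 217.])), (np.float64(0.8), array([313., 222.])), (np.float64(0.66), array([289., 187.])), (np.float64(0.66), array([341., 156.]))]
side small1 [(np.float64(0.81), array([230., 245.])), (np.float64(0.7), array([304., 255.])), (np.float64(0.58), array([261., 247.]))]
side planted [(np.float64(0.91), array([279., 214.]))]
side remote [(np.float64(0.75), array([329., 185.]))]
side drawer_pull [(np.float64(0.64), array([186., 305.]))]
0.6 [ 0.19726625 -0.51342299  0.21867723] [ 2.48193391e-05  9.83226971e-01  1.82386194e-01 -3.45020199e-06] 0.0929522832632847 0.0188
```

View pics/top0.png

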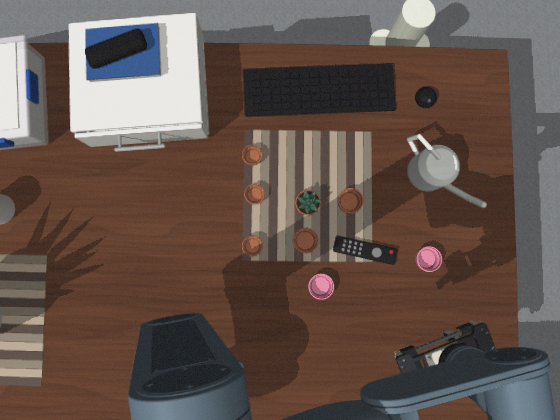

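View pics/side0.png

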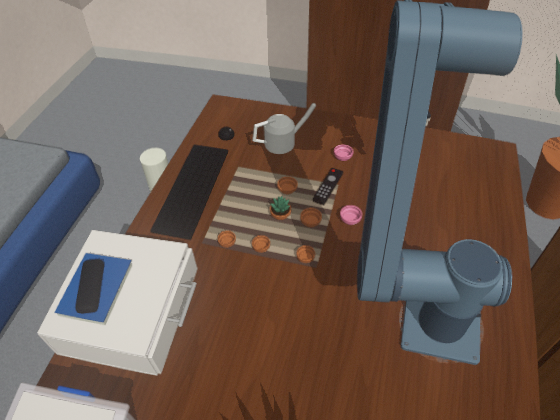

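The top picture shows three small pots in a column on the left at about (252,155), (254,193) and (252,245). There are two large pots at (349,200) and (305,240), with the planted pot at (308,202). The remote is at (365,250), two pink decoys are at (428,258) and (321,286), and the drawer's pull is at (138,147). The side view agrees, so five empty pots are present.

```bash
cat >> h.py <<'E'
from scipy.optimize import least_squares
def rim(W,guess,zlo=.02,zhi=.035,rad=.045):
    P=W.reshape(-1,3); g=np.array(guess[:2],float)
    for _ in range(3):
        m=(np.hypot(*(P[:,:2]-g).T)<rad)&(P[:,2]>zlo)&(P[:,2]<zhi); Q=P[m]
        if len(Q)<10: return None
        s=least_squares(lambda a:np.hypot(Q[:,0]-a[0],Q[:,1]-a[1])-a[2],[*g,.03],loss='soft_l1',f_scale=.001); g=s.x[:2]
    return np.round([*s.x,np.percentile(Q[:,2],95),len(Q),np.abs(s.fun).mean()],4)
E
python3 - <<'E'
from h import *
for n in('top','side'):
    W=np.load(n+'0.npz')['W']
    print(n)
    top={'s_a':(252,155),'s_b':(254,193),'s_c':(252,245),'l_a':(349,200),'l_b':(305,240),'pl':(308,202),'rem':(365,250),'pink1':(428,258),'pink2':(321,286)}
    for k,px in top.items():
        g=ray_z('top',px,.02); print(k,g[:2].round(3),rim(W,g))
    m=(W[...,2]>.085)&(W[...,2]<.115)&(W[...,0]<.585)&(W[...,1]>.05)&(W[...,1]<.35)&(W[...,0]>.5)
    Q=W[m]; print('bar',len(Q),Q.min(0),Q.max(0),np.median(Q,0))
    m=(np.abs(W[...,2]-.13)<.008)&(W[...,1]>-.05)&(W[...,1]<.42)&(W[...,0]>.5); Q=W[m]
    r=cv2.minAreaRect(Q[:,:2].astype(np.float32)); print('unit',len(Q),np.median(Q[:,2]),r,cv2.boxPoints(r))
    m=(W[...,2]<.03)&(W[...,0]>.25)&(W[...,0]<.5)&(W[...,1]<.15)&(W[...,1]>-.1); print('table',np.nanmedian(W[m][:,2]))
print(ray_z('top',[136,146],.1),ray_z('side',[186,305],.1))
E
```

```text
top
s_a [ 0.655 -0.119] [ 6.555e-01 -1.180e-01  2.610e-02  2.940e-02  7.600e+01  7.000e-04]
s_b [ 0.551 -0.126] [ 5.491e-01 -1.266e-01  2.620e-02  2.890e-02  7.300e+01  8.000e-04]
s_c [ 0.411 -0.123] [ 4.105e-01 -1.228e-01  2.620e-02  2.790e-02  7.300e+01  8.000e-04]
l_a [ 0.535 -0.382] [ 5.342e-01 -3.833e-01  3.230e-02  3.210e-02  1.230e+02  1.100e-03]
l_b [ 0.426 -0.264] [ 4.268e-01 -2.640e-01  3.230e-02  3.230e-02  1.150e+02  1.100e-03]
pl [ 0.528 -0.272] [ 5.282e-01 -2.701e-01  3.020e-02  3.090e-02  2.060e+02  2.700e-03]
rem [ 0.401 -0.425] None
pink1 [ 0.382 -0.595] [ 3.803e-01 -5.936e-01  3.270e-02  3.150e-02  1.590e+02  1.100e-03]
pink2 [ 0.305 -0.308] [ 3.059e-01 -3.058e-01  3.230e-02  3.170e-02  1.340e+02  1.100e-03]Traceback (most recent call last):
  File "<stdin>", line 9, in <module>
    return umr_minimum(a, axis, None, out, keepdims, initial, where)
ValueError: zero-size array to reduction operation minimum which has no identity
```

Run:
```python
from h import *
g=dict(s_a=(.655,-.118),s_b=(.549,-.127),s_c=(.41,-.123),l_a=(.534,-.383),l_b=(.427,-.264))
for n in('top','side'):
    W=np.load(n+'0.npz')['W']
    print(n)
    if n=='side':
        for k in g: print(k,rim(W,g[k]))
    m=(W[...,2]>.115)&(W[...,2]<.145)&(W[...,1]>-.02)&(W[...,1]<.42)&(W[...,0]>.5); Q=W[m]
    r=cv2.minAreaRect(Q[:,:2].astype(np.float32)); print('unit',len(Q),np.median(Q[:,2]),r,cv2.boxPoints(r).round(3).tolist())
    m=(W[...,2]>.06)&(W[...,2]<.115)&(W[...,0]<.64)&(W[...,1]>.05)&(W[...,1]<.35)&(W[...,0]>.48)
    Q=W[m]; print('bar',len(Q)); print(Q[::max(1,len(Q)//15)].round(3))
    m=(W[...,2]<.03)&(W[...,0]>.25)&(W[...,0]<.5)&(W[...,1]<.15)&(W[...,1]>-.1); print('table',np.nanmedian(W[m][:,2]))
print(ray_z('top',[136,146],.1),ray_z('side',[186,305],.1))
im=cv2.imread('pics/top0.png'); print
cv2.imwrite('pics/c1.png',cv2.resize(im[100:160,60:215],None,fx=5,fy=5,interpolation=cv2.INTER_CUBIC))
```

```text
top
unit 10706 0.13054878975503448 ((0.837210476398468, 0.1778150051832199), (0.3030312955379486, 0.33279961347579956), 4.793123722076416) [[0.671999990940094, 0.3310000002384186], [0.699999988079071, -0.0010000000474974513], [1.0019999742507935, 0.02500000037252903], [0.9739999771118164, 0.35600000619888306]]
bar 0
[]
table 0.0007484678326670213
side
s_a [ 6.534e-01 -1.129e-01  2.630e-02  2.690e-02  4.600e+01  1.300e-03]
s_b [ 5.472e-01 -1.214e-01  2.650e-02  2.540e-02  4.500e+01  1.100e-03]
s_c [ 4.084e-01 -1.179e-01  2.640e-02  2.620e-02  5.100e+01  1.100e-03]
l_a [ 5.317e-01 -3.792e-01  3.210e-02  2.790e-02  7.800e+01  1.600e-03]
l_b [ 4.243e-01 -2.591e-01  3.230e-02  2.840e-02  8.700e+01  1.300e-03]
unit 9061 0.12828896346634688 ((0.8372690677642822, 0.18193016946315765), (0.3035619854927063, 0.3335469365119934), 4.838810920715332) [[0.671999990940094, 0.33500000834465027], [0.699999988079071, 0.003000000026077032], [1.003000020980835, 0.028999999165534973], [0.9739999771118164, 0.3610000014305115]]
bar 0
[]
table -0.0017455691940295726
[0.65651597 0.17167943 0.1       ] [0.65318645 0.17109299 0.1       ]
```

View pics/c1.png

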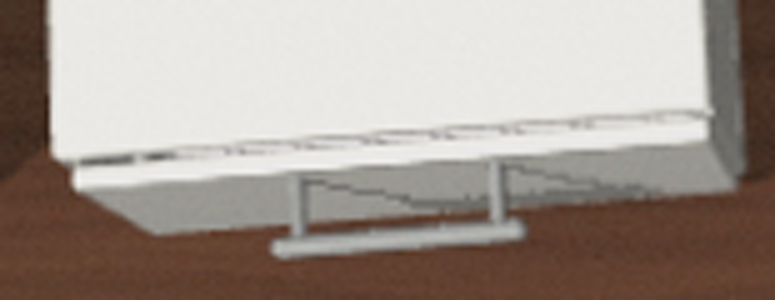

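The crop shows the pull bar running from crop (283,247) to (515,230), which is full-frame (116.6,149.4) to (163,146). Its posts are near both ends, so the middle is free to grip.

Run:
```python
from h import *
a=ray_z('top',[116.6,149.4],.101);b=ray_z('top',[163,146],.101);print(a,b,(a+b)/2,np.linalg.norm(a-b),(a-b)/np.linalg.norm(a-b))
im=cv2.imread('pics/side0.png')
cv2.imwrite('pics/c2.png',cv2.resize(im[230:370,130:230],None,fx=4,fy=4,interpolation=cv2.INTER_CUBIC))
```

```text
[0.64706874 0.22062137 0.101     ] [0.65691813 0.10250767 0.101     ] [0.65199343 0.16156452 0.101     ] 0.11852364607437926 [-0.08310057  0.99654117  0.        ]
```

View pics/c2.png

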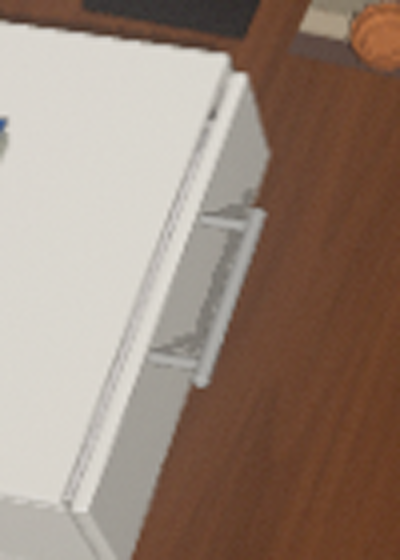

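Call:
move_arm(
  linear=[
    [45,68,0],
    [45,68,0],
    [45,68,0],
    [45,68,0],
    [45,68,0],
    [45,68,0],
    [45,68,0],
    [45,68,0],
    [45,68,0],
    [45,68,0],
  ],
  turn=[1.288,1.288,1.288,1.288,1.288,1.288,1.288,1.288,1.288,1.288],
  jaw=185,
)

```text
time: 1.43
position: [0.428, -0.1641, 0.219]
eef_rot: [0.001, 0.688, 0.725, 0.0]
contact_force: [1.0, -0.6, -0.5]
opening: 0.0309
grip_force: 0.0
```

The side crop shows the bar from crop (262,212) to (203,382), which is full-frame (195.5,283) to (180.8,325.5). The panel stands well behind it.

Call:
move_arm(
  linear=[
    [21,32,0],
    [21,32,0],
    [21,32,0],
    [21,32,0],
    [21,32,0],
    [21,32,0],
    [21,32,0],
    [21,32,0],
    [21,32,0],
    [21,32,0],
  ],
  turn=[0.1,0.1,0.1,0.1,0.1,0.1,0.1,0.1,0.1,0.1],
)

```text
time: 2.27
position: [0.6393, 0.1597, 0.2177]
eef_rot: [-0.0, 0.652, 0.758, 0.001]
contact_force: [-1.3, -0.8, 0.4]
opening: 0.025
grip_force: 0.0
```

```bash
cat >> h.py <<'E'
def st(tgt=None,yaw=None):
    o=arm.get_obs(); p=np.array(o['position']); y=R.from_quat(np.roll(o['eef_rot'],-1)).as_matrix()[:,1]
    a=np.arctan2(y[1],y[0]); print('t %.1f'%o['time'],'p',p.round(4),'yaw %.3f'%a,'open %.4f'%o['opening'],'F',np.round(o['contact_force'],1))
    if tgt is not None: print('d cm',(100*(np.array(tgt)-p)).round(2),'dturn',None if yaw is None else round(yaw-a,3))
E
python3 - <<'E'
from h import *
a=ray_z('side',[195.5,283],.102);b=ray_z('side',[180.8,325.5],.102);print(a,b,(a+b)/2,np.linalg.norm(a-b))
st((.652,.164,.081),.084)
E
```

```text
[0.65327606 0.10466699 0.102     ] [0.64301007 0.22882113 0.102     ] [0.64814307 0.16674406 0.102     ] 0.12457785195267591
t 2.3 p [0.6393 0.1597 0.2177] yaw 0.150 open 0.0250 F [-1.3 -0.8  0.4]
d cm [  1.27   0.43 -13.67] dturn -0.066
```

Call:
move_arm(
  linear=[
    [1.1,0.4,0],
    [1.1,0.4,0],
    [1.1,0.4,-3],
    [1.1,0.4,-6],
    [1.1,0.4,-8],
    [1.1,0.4,-8],
    [1.1,0.4,-8],
    [1.1,0.4,-8],
  ],
  turn=[-0.066,-0.066,-0.066,-0.066,-0.066,-0.066,-0.066,-0.066],
)

```text
time: 2.93
position: [0.649, 0.1574, 0.1405]
eef_rot: [0.001, 0.678, 0.735, 0.001]
contact_force: [-0.2, -0.1, 1.0]
opening: 0.0253
grip_force: 0.0
```

Run:
```python
from h import *
st((.650,.164,.081),.084)
for n in('top','side'): snap(n,n+'1.png')
a=cv2.imread('pics/top1.png')[90:190,80:230];b=cv2.imread('pics/side1.png')[230:380,100:250]
cv2.imwrite('pics/c3.png',np.hstack([cv2.resize(a,(600,400))[:, 100:500],cv2.resize(b,(400,400))]))
```

```text
t 2.9 p [0.649  0.1574 0.1405] yaw 0.080 open 0.0253 F [-0.2 -0.1  1. ]
d cm [ 0.1   0.66 -5.95] dturn 0.004
```

View pics/c3.png

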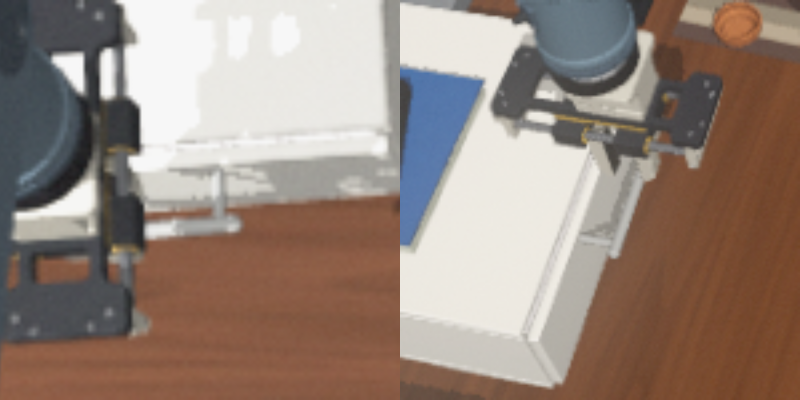

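The crops show the fingers hanging just above the bar, one in front of it and one between the bar and the panel, between the posts.

Call:
move_arm(
  linear=[
    [0.1,0.4,-1],
    [0.1,0.4,-2],
    [0.1,0.4,-3],
    [0.1,0.4,-4],
    [0.1,0.4,-5],
    [0.1,0.4,-5.7],
    [0.1,0.4,-5.7],
    [0.1,0.4,-5.7],
  ],
  turn=[0,0,0,0,0,0,0,0],
)

```text
time: 3.7
position: [0.6488, 0.162, 0.0808]
eef_rot: [-0.001, 0.678, 0.735, -0.001]
contact_force: [-1.1, -0.2, 0.5]
opening: 0.026
grip_force: 0.0
```

Call:
move_arm(
  linear=[
    [0,0,0],
    [0,0,0],
    [0,0,0],
    [0,0,0],
    [0,0,0],
    [0,0,0],
  ],
  turn=[0,0,0,0,0,0],
  jaw=255,
  grip_force=25,
)

```text
time: 4.2
position: [0.6499, 0.1621, 0.0824]
eef_rot: [0.001, 0.678, 0.735, 0.001]
contact_force: [1.2, 0.2, 1.9]
opening: 0.0096
grip_force: 25.0
```

Call:
move_arm(
  linear=[
    [-1,-0.08,0],
    [-3,-0.25,0],
    [-5,-0.42,0],
    [-7,-0.58,0],
    [-9,-0.75,0],
    [-11,-0.92,0],
    [-13,-1.08,0],
    [-15,-1.25,0],
    [-17,-1.42,0],
    [-18,-1.5,0],
  ],
  turn=[0,0,0,0,0,0,0,0,0,0],
)

```text
time: 5.03
position: [0.4678, 0.1462, 0.0824]
eef_rot: [0.001, 0.678, 0.735, -0.0]
contact_force: [2.4, -3.3, 1.1]
opening: 0.0104
grip_force: 25.0
```

Call:
move_arm(
  linear=[
    [-1,-0.08,0],
    [-2,-0.17,0],
    [-3,-0.25,0],
    [-3.6,-0.3,0],
    [-4.1,-0.34,0],
    [-4.1,-0.34,0],
    [-4.1,-0.34,0],
    [-4.1,-0.34,0],
  ],
  turn=[0,0,0,0,0,0,0,0],
)

```text
time: 5.7
position: [0.4337, 0.1432, 0.0825]
eef_rot: [0.004, 0.678, 0.735, 0.003]
contact_force: [13.9, -2.0, -9.9]
opening: 0.0104
grip_force: 25.0
```

Call:
move_arm(
  linear=[
    [0.3,0.03,0],
    [0.3,0.03,0],
    [0.3,0.03,0],
    [0.3,0.03,0],
  ],
  turn=[0,0,0,0],
)

```text
time: 6.03
position: [0.4337, 0.1432, 0.0824]
eef_rot: [0.002, 0.678, 0.735, 0.001]
contact_force: [4.7, -5.1, 1.1]
opening: 0.01
grip_force: 25.0
```

Call:
move_arm(
  linear=[
    [0,0,0],
    [0,0,0],
    [0,0,0],
    [0,0,0],
    [0,0,0],
  ],
  turn=[0,0,0,0,0],
  jaw=185,
)

```text
time: 6.45
position: [0.4307, 0.1442, 0.0814]
eef_rot: [-0.0, 0.678, 0.735, -0.0]
contact_force: [-0.4, 0.2, -0.2]
opening: 0.0256
grip_force: 0.0
```

Call:
move_arm(
  linear=[
    [0,0,2],
    [0,0,5],
    [0,0,9],
    [0,0,12],
    [0,-5,12],
    [0,-10,12],
    [0,-15,12],
    [0,-20,12],
    [0,-24,12],
    [0,-28,12],
  ],
  turn=[0,0,0,0,-0.15,-0.3,-0.45,-0.6,-0.75,-0.9],
)

```text
time: 7.28
position: [0.4306, -0.1076, 0.2017]
eef_rot: [-0.0, 0.902, 0.433, 0.0]
contact_force: [1.3, 0.3, 0.5]
opening: 0.0258
grip_force: 0.0
```

Run:
```python
from h import *
st()
im,de=snap('top','top2.png'); W=cloud('top',de)
ims,ds=snap('side','side2.png'); V=cloud('side',ds)
for k,g in dict(s_a=(.655,-.118),s_b=(.549,-.127),s_c=(.41,-.123),l_a=(.534,-.383),l_b=(.427,-.264)).items(): print(k,rim(W,g),rim(V,g))
# drawer front panel top: z ~.114
for X in(W,V):
    m=(X[...,2]>.105)&(X[...,2]<.122)&(X[...,0]<.53)&(X[...,0]>.4)&(X[...,1]>-.03)&(X[...,1]<.35)
    Q=X[m]; r=cv2.minAreaRect(Q[:,:2].astype(np.float32)); print(len(Q),r)
    m=(X[...,2]>.01)&(X[...,2]<.035)&(X[...,0]<.66)&(X[...,0]>.5)&(X[...,1]>.05)&(X[...,1]<.27); print('floor',np.median(X[m],0))
cv2.imwrite('pics/c4.png',np.hstack([cv2.resize(a,(400,400)) for a in (im[60:260,60:260,::-1],ims[200:400,60:260,::-1])]))
```

```text
t 7.3 p [ 0.4306 -0.1076  0.2017] yaw -0.676 open 0.0258 F [1.3 0.3 0.5]
s_a [ 6.556e-01 -1.180e-01  2.620e-02  2.900e-02  7.700e+01  9.000e-04] [ 6.533e-01 -1.131e-01  2.620e-02  2.690e-02  4.300e+01  1.200e-03]
s_b [ 5.487e-01 -1.265e-01  2.640e-02  2.850e-02  4.400e+01  8.000e-04] [ 5.472e-01 -1.216e-01  2.610e-02  2.470e-02  4.700e+01  1.200e-03]
s_c None [ 4.084e-01 -1.177e-01  2.630e-02  2.610e-02  5.200e+01  1.200e-03]
l_a [ 5.342e-01 -3.831e-01  3.220e-02  3.260e-02  1.230e+02  1.100e-03] [ 5.284e-01 -3.784e-01  3.630e-02  2.620e-02  1.100e+01  1.300e-03]
l_b [ 4.269e-01 -2.640e-01  3.230e-02  3.250e-02  1.160e+02  1.100e-03] [ 4.240e-01 -2.583e-01  3.170e-02  2.770e-02  4.300e+01  1.400e-03]
607 ((0.4515836834907532, 0.1864302158355713), (0.05316293612122536, 0.23258234560489655), 5.205846786499023)
floor [0.58252892 0.16378991 0.02111943]
661 ((0.4554952085018158, 0.14975714683532715), (0.051863230764865875, 0.3217605650424957), 4.529655456542969)
floor [0.57882315 0.16885076 0.01874699]
```

View pics/c4.png

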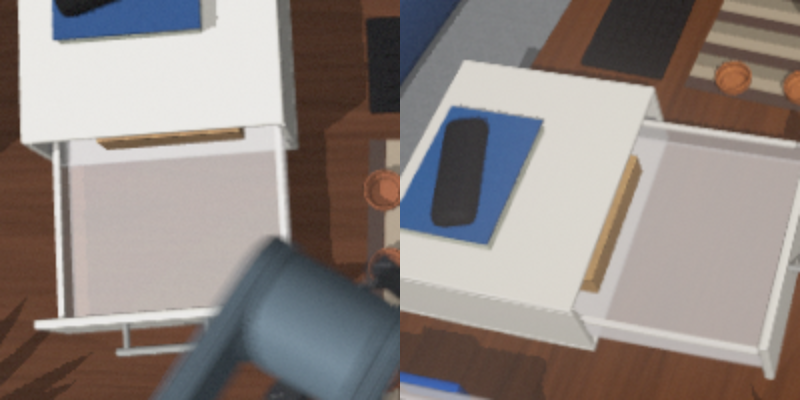

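The crops show the drawer fully out with its floor clear and the carton at the back. The pots are undisturbed.

Call:
move_arm(
  linear=[
    [-1,-0.6,0],
    [-2.1,-1.3,0],
    [-2.1,-1.3,-2],
    [-2.1,-1.3,-5],
    [-2.1,-1.3,-9],
    [-2.1,-1.3,-12],
    [-2.1,-1.3,-14],
    [-2.1,-1.3,-14],
    [-2.1,-1.3,-14],
    [-2.1,-1.3,-14],
  ],
  turn=[-0.12,-0.24,-0.36,-0.48,-0.6,-0.72,-0.811,-0.811,-0.811,-0.811],
  jaw=40,
)

```text
time: 8.22
position: [0.4111, -0.119, 0.0627]
eef_rot: [0.0, 0.999, 0.047, 0.001]
contact_force: [0.7, -0.2, 0.4]
opening: 0.0781
grip_force: 0.0
```

Run:
```python
from h import *
st((.4095,-.1205,.009),-1.487)
```

```text
t 8.2 p [ 0.4111 -0.119   0.0627] yaw -1.477 open 0.0781 F [ 0.7 -0.2  0.4]
d cm [-0.16 -0.15 -5.37] dturn -0.01
```

Call:
move_arm(
  linear=[
    [-0.2,-0.15,-1.5],
    [-0.2,-0.15,-3],
    [-0.2,-0.15,-4.5],
    [-0.2,-0.15,-5.3],
    [-0.2,-0.15,-5.3],
    [-0.2,-0.15,-5.3],
  ],
  turn=[-0.01,-0.01,-0.01,-0.01,-0.01,-0.01],
)

```text
time: 8.72
position: [0.4089, -0.1208, 0.0095]
eef_rot: [0.0, 0.999, 0.04, 0.0]
contact_force: [-0.1, 1.0, -0.4]
opening: 0.0788
grip_force: 0.0
```

Call:
move_arm(
  linear=[
    [0,0,0],
    [0,0,0],
    [0,0,0],
    [0,0,0],
    [0,0,0],
    [0,0,0],
  ],
  turn=[0,0,0,0,0,0],
  jaw=255,
  grip_force=8,
)

```text
time: 9.22
position: [0.4086, -0.1208, 0.0091]
eef_rot: [0.0, 0.999, 0.04, 0.0]
contact_force: [-1.1, -0.2, 6.2]
opening: 0.0553
grip_force: 8.0
```

Call:
move_arm(
  linear=[
    [0,0,2],
    [0,0,5],
    [0,0,9],
    [0,0,13],
    [0,0,16],
    [4,4,16],
    [8,9,16],
    [12,14,16],
    [16,19,16],
    [17.4,21,16],
  ],
  turn=[0,0,0,0,0,0,0,0,0,0],
)

```text
time: 10.05
position: [0.5432, 0.0402, 0.1685]
eef_rot: [0.0, 0.999, 0.04, -0.0]
contact_force: [0.7, -0.8, -1.0]
opening: 0.0553
grip_force: 8.0
```

Run:
```python
from h import *
st((.583,.088,.030),-1.487)
im,de=snap('side','side3.png')
W=cloud('side',de)
cv2.imwrite('pics/c5.png',cv2.resize(im[150:350,120:360,::-1],(720,600)))
```

```text
t 10.1 p [0.5432 0.0402 0.1685] yaw -1.491 open 0.0553 F [ 0.7 -0.8 -1. ]
d cm [  3.98   4.78 -13.85] dturn 0.004
```

View pics/c5.png

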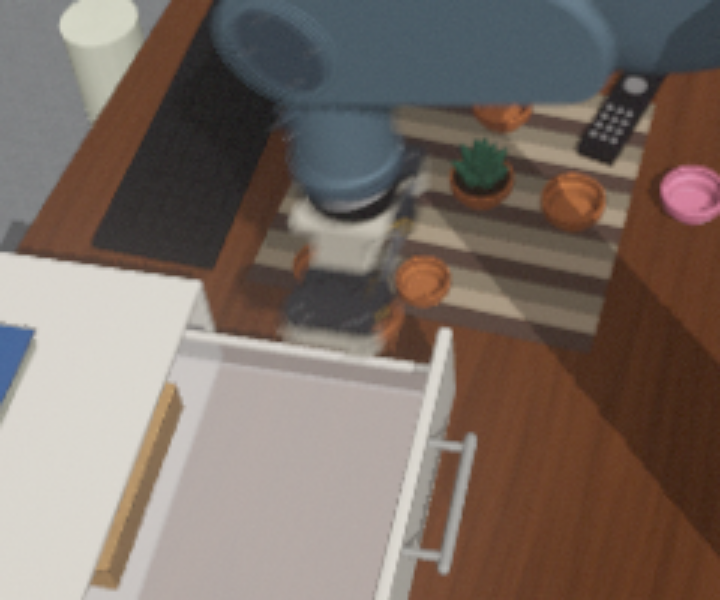

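The pot is held between the fingers and the hand is moving towards the drawer, with the others standing in place.

Call:
move_arm(
  linear=[
    [2,2.4,0],
    [4,4.8,0],
    [4,4.8,0],
    [4,4.8,-3],
    [4,4.8,-6],
    [4,4.8,-9],
    [4,4.8,-11],
    [4,4.8,-12.5],
    [4,4.8,-12.5],
  ],
  turn=[0,0,0,0,0,0,0,0,0],
)

```text
time: 10.85
position: [0.5789, 0.086, 0.0397]
eef_rot: [-0.0, 0.999, 0.04, -0.004]
contact_force: [-0.7, 0.5, -0.3]
opening: 0.0556
grip_force: 8.0
```

Run:
```python
from h import *
st((.583,.088,.030),-1.487)
```

```text
t 10.8 p [0.5789 0.086  0.0397] yaw -1.491 open 0.0556 F [-0.7  0.5 -0.3]
d cm [ 0.41  0.2  -0.97] dturn 0.004
```

Call:
move_arm(
  linear=[
    [0.2,0.2,-0.4],
    [0.2,0.2,-0.8],
    [0.2,0.2,-1],
    [0.2,0.2,-1],
    [0.2,0.2,-1],
  ],
  turn=[0,0,0,0,0],
)

```text
time: 11.27
position: [0.5849, 0.0885, 0.0344]
eef_rot: [0.0, 0.999, 0.04, 0.001]
contact_force: [0.0, -0.3, 0.6]
opening: 0.0555
grip_force: 8.0
```

Call:
move_arm(
  linear=[
    [0,0,0],
    [0,0,0],
    [0,0,0],
    [0,0,0],
    [0,0,0],
  ],
  turn=[0,0,0,0,0],
  jaw=60,
)

```text
time: 11.68
position: [0.5845, 0.0886, 0.0338]
eef_rot: [-0.0, 0.999, 0.04, 0.0]
contact_force: [0.1, -0.1, 0.9]
opening: 0.0708
grip_force: 0.0
```

Call:
move_arm(
  linear=[
    [0,0,2],
    [0,0,6],
    [0,0,10],
    [0,0,14],
    [0,-5,14],
    [-1,-9,14],
    [-2,-13,14],
    [-3,-17,14],
    [-3.5,-21,14],
  ],
  turn=[0,0,0,0,0,0,0,0,0],
  jaw=40,
)

```text
time: 12.43
position: [0.549, -0.1173, 0.1739]
eef_rot: [-0.0, 0.999, 0.04, -0.0]
contact_force: [0.1, 0.0, 0.1]
opening: 0.0782
grip_force: 0.0
```

Run:
```python
from h import *
st()
im,de=snap('top'); W=cloud('top',de)
ims,ds=snap('side','side4.png'); V=cloud('side',ds)
print('placed',rim(W,(.583,.088),.038,.055),rim(V,(.583,.088),.038,.055))
for k,g in dict(s_a=(.655,-.118),s_b=(.549,-.127),l_a=(.534,-.383),l_b=(.427,-.264)).items(): print(k,rim(W,g),rim(V,g))
```

```text
t 12.4 p [ 0.549  -0.1173  0.1739] yaw -1.490 open 0.0782 F [0.1 0.  0.1]
placed None [5.854e-01 9.150e-02 2.650e-02 4.650e-02 9.800e+01 1.000e-03]
s_a None [ 6.535e-01 -1.131e-01  2.620e-02  2.460e-02  4.100e+01  1.300e-03]
s_b [ 5.501e-01 -1.257e-01  2.730e-02  2.800e-02  2.200e+01  7.000e-04] [ 5.470e-01 -1.217e-01  2.640e-02  2.500e-02  4.400e+01  1.000e-03]
l_a [ 5.342e-01 -3.834e-01  3.220e-02  3.200e-02  1.280e+02  1.100e-03] [ 5.321e-01 -3.792e-01  3.240e-02  2.730e-02  7.900e+01  1.600e-03]
l_b [ 4.266e-01 -2.638e-01  3.220e-02  3.230e-02  1.160e+02  1.000e-03] [ 4.244e-01 -2.593e-01  3.210e-02  2.880e-02  8.700e+01  1.500e-03]
```

Call:
move_arm(
  linear=[
    [-0.1,-0.7,-3],
    [-0.1,-0.7,-6],
    [-0.1,-0.7,-9],
    [-0.1,-0.7,-12],
    [-0.1,-0.7,-14],
    [-0.1,-0.7,-15.5],
    [-0.1,-0.7,-16.5],
    [-0.1,-0.7,-16.5],
    [-0.1,-0.7,-16.5],
  ],
  turn=[0,0,0,0,0,0,0,0,0],
)

```text
time: 13.28
position: [0.5493, -0.1226, 0.0087]
eef_rot: [-0.0, 0.999, 0.04, -0.0]
contact_force: [-0.1, -0.3, 0.1]
opening: 0.0782
grip_force: 0.0
```

Call:
move_arm(
  linear=[
    [0,0,0],
    [0,0,0],
    [0,0,0],
    [0,0,0],
    [0,0,0],
    [0,0,0],
  ],
  turn=[0,0,0,0,0,0],
  jaw=255,
)

```text
time: 13.78
position: [0.5499, -0.1234, 0.0096]
eef_rot: [0.0, 0.999, 0.04, 0.001]
contact_force: [-0.4, 0.6, 5.8]
opening: 0.0558
grip_force: 8.0
```

Call:
move_arm(
  linear=[
    [0,0,2],
    [0,0,5],
    [0,0,9],
    [0,0,13],
    [0,4,14],
    [1,8,14],
    [2,12,14],
    [3,16,14],
    [3.6,19,14],
    [3.6,21.2,14],
  ],
  turn=[0,0,0,0,0,0,0,0,0,0],
)

```text
time: 14.62
position: [0.5856, 0.092, 0.1485]
eef_rot: [-0.0, 0.999, 0.041, 0.0]
contact_force: [0.4, -0.7, -0.5]
opening: 0.0561
grip_force: 8.0
```

Call:
move_arm(
  linear=[
    [0,0,0],
    [0,0,-2],
    [0,0,-5],
    [0,0,-7],
    [0,0,-8],
    [0,0,-8],
    [0,0,-8],
    [0,0,-8],
  ],
  turn=[0,0,0,0,0,0,0,0],
)

```text
time: 15.28
position: [0.5863, 0.0884, 0.07]
eef_rot: [0.0, 0.999, 0.04, 0.001]
contact_force: [0.3, -0.3, -1.5]
opening: 0.0559
grip_force: 8.0
```

Run:
```python
from h import *
st((.5856,.089,.0455),-1.487)
```

```text
t 15.3 p [0.5863 0.0884 0.07  ] yaw -1.491 open 0.0559 F [ 0.3 -0.3 -1.5]
d cm [-0.07  0.06 -2.45] dturn 0.004
```

Call:
move_arm(
  linear=[
    [0.1,0.05,-0.6],
    [0.1,0.05,-1.2],
    [0.1,0.05,-1.8],
    [0.1,0.05,-2.2],
    [0.1,0.05,-2.4],
    [0.1,0.05,-2.5],
    [0.1,0.05,-2.5],
    [0.1,0.05,-2.5],
  ],
  turn=[0,0,0,0,0,0,0,0],
)

```text
time: 15.95
position: [0.5866, 0.0893, 0.0441]
eef_rot: [0.0, 0.999, 0.04, 0.0]
contact_force: [-0.3, -0.7, 2.9]
opening: 0.0562
grip_force: 8.0
```

Call:
move_arm(
  linear=[
    [0,0,0],
    [0,0,0],
    [0,0,0],
    [0,0,0],
    [0,0,0],
  ],
  turn=[0,0,0,0,0],
  jaw=60,
)

```text
time: 16.37
position: [0.586, 0.0895, 0.0435]
eef_rot: [-0.0, 0.999, 0.04, -0.0]
contact_force: [0.0, 0.3, 0.3]
opening: 0.0711
grip_force: 0.0
```

Call:
move_arm(
  linear=[
    [0,0,2],
    [0,0,6],
    [0,0,10],
    [0,0,13],
    [1,-4,13],
    [2,-8,13],
    [3,-12,13],
    [5,-16,13],
    [6.5,-20,13],
    [6.7,-20.5,13],
  ],
  turn=[0,0,0,0,0,0,0,0,0,0],
  jaw=40,
)

```text
time: 17.2
position: [0.6547, -0.1222, 0.1732]
eef_rot: [0.001, 0.999, 0.038, 0.001]
contact_force: [-0.5, 1.0, 0.4]
opening: 0.0783
grip_force: 0.0
```

```bash
cat > look.py <<'E'
from h import *
import sys
st()
ims,ds=snap('side',sys.argv[1]); V=cloud('side',ds)
b=np.array([.0012,-.0025])
for k,g,lo,hi in [('placedS',(.585,.089),.038,.115),('placedL',(.572,.228),.038,.1),('s_a',(.655,-.116),.02,.035),('l_a',(.534,-.381),.02,.035),('l_b',(.426,-.2615),.02,.035)]:
    P=V.reshape(-1,3); 
    if k[:3]=='pla':
        m=np.hypot(*(P[:,:2]-g).T)<.036; m&=(P[:,2]<hi)&(P[:,2]>lo)
        if m.sum()<10: continue
        z=np.percentile(P[m][:,2],96); lo,hi=z-.006,z+.005
    r=rim(V,g,lo,hi); print(k,None if r is None else (r[:2]+b).round(4),None if r is None else r[2:])
E
python3 look.py side5.png
python3 -c "
import cv2; cv2.imwrite('pics/c6.png',cv2.resize(cv2.imread('pics/side5.png')[200:340,120:280],(640,560)))"
```

```text
t 17.2 p [ 0.6547 -0.1222  0.1732] yaw -1.495 open 0.0783 F [-0.5  1.   0.4]
placedS [0.5864 0.0892] [2.63e-02 6.06e-02 7.90e+01 1.10e-03]
s_a [ 0.6548 -0.1159] [2.64e-02 2.56e-02 4.70e+01 1.20e-03]
l_a [ 0.5329 -0.3812] [3.22e-02 2.83e-02 7.90e+01 1.60e-03]
l_b [ 0.4257 -0.2625] [3.24e-02 2.76e-02 8.10e+01 1.40e-03]
```

View pics/c6.png

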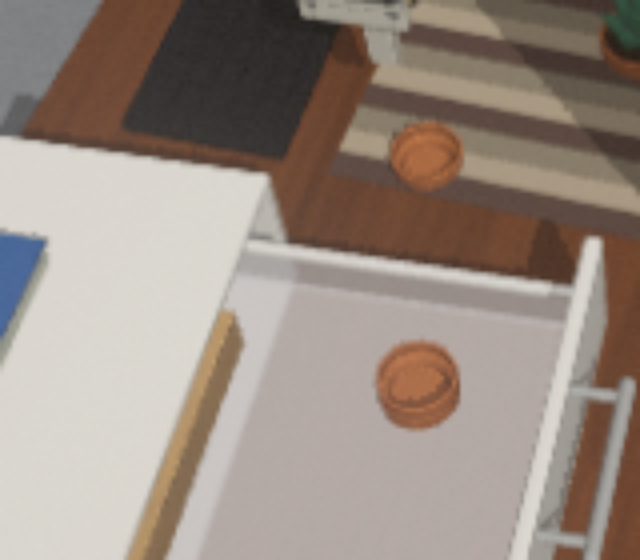

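The crop shows two small pots nested upright in the drawer, and s_a on the mat at crop (427,155), undisturbed.

Call:
move_arm(
  linear=[
    [0,0.6,-3],
    [0,0.6,-6],
    [0,0.6,-9],
    [0,0.6,-12],
    [0,0.6,-14],
    [0,0.6,-15.5],
    [0,0.6,-16.4],
    [0,0.6,-16.4],
    [0,0.6,-16.4],
  ],
  turn=[0,0,0,0,0,0,0,0,0],
)

```text
time: 18.0
position: [0.6531, -0.1088, 0.0098]
eef_rot: [-0.0, 0.999, 0.04, -0.0]
contact_force: [-0.5, 0.1, 0.6]
opening: 0.0785
grip_force: 0.0
```

Call:
move_arm(
  linear=[
    [0,0,0],
    [0,0,0],
    [0,0,0],
    [0,0,0],
    [0,0,0],
    [0,0,0],
  ],
  turn=[0,0,0,0,0,0],
  jaw=255,
)

```text
time: 18.5
position: [0.6539, -0.1099, 0.0108]
eef_rot: [0.0, 0.999, 0.04, 0.001]
contact_force: [-0.2, 0.3, 5.7]
opening: 0.0559
grip_force: 8.0
```

Call:
move_arm(
  linear=[
    [0,0,2],
    [0,0,5],
    [0,0,9],
    [0,0,13],
    [-1,4,14],
    [-2,8,14],
    [-3,12,14],
    [-5,16,14],
    [-6.8,19,14],
    [-6.8,20.5,14],
  ],
  turn=[0,0,0,0,0,0,0,0,0,0],
)

```text
time: 19.33
position: [0.5808, 0.0997, 0.1493]
eef_rot: [-0.001, 0.999, 0.041, -0.002]
contact_force: [-0.4, 0.3, -1.0]
opening: 0.0559
grip_force: 8.0
```

Call:
move_arm(
  linear=[
    [0,0,0],
    [0,0,-2],
    [0,0,-4],
    [0,0,-6],
    [0,0,-6.6],
    [0,0,-6.6],
    [0,0,-6.6],
    [0,0,-6.6],
  ],
  turn=[0,0,0,0,0,0,0,0],
)

```text
time: 20.0
position: [0.5863, 0.0949, 0.0848]
eef_rot: [0.0, 0.999, 0.04, 0.001]
contact_force: [-0.1, 0.2, -0.8]
opening: 0.0561
grip_force: 8.0
```

Run:
```python
from h import *
st((.5864,.0892,.059),-1.487)
```

```text
t 20.0 p [0.5863 0.0949 0.0848] yaw -1.492 open 0.0561 F [-0.1  0.2 -0.8]
d cm [ 0.01 -0.57 -2.58] dturn 0.005
```

Call:
move_arm(
  linear=[
    [-0.1,-0.55,0],
    [-0.1,-0.55,0],
    [-0.1,-0.55,-0.6],
    [-0.1,-0.55,-1.2],
    [-0.1,-0.55,-1.8],
    [-0.1,-0.55,-2.3],
    [-0.1,-0.55,-2.5],
    [-0.1,-0.55,-2.5],
    [-0.1,-0.55,-2.5],
  ],
  turn=[0,0,0,0,0,0,0,0,0],
)

```text
time: 20.75
position: [0.585, 0.0898, 0.0592]
eef_rot: [0.0, 0.999, 0.04, 0.001]
contact_force: [-1.2, -0.2, 5.4]
opening: 0.056
grip_force: 10.4
```

Call:
move_arm(
  linear=[
    [0,0,0],
    [0,0,0],
    [0,0,0],
    [0,0,0],
    [0,0,0],
  ],
  turn=[0,0,0,0,0],
  jaw=60,
)

```text
time: 21.17
position: [0.5838, 0.0899, 0.0581]
eef_rot: [-0.0, 0.999, 0.04, -0.0]
contact_force: [-0.3, -0.5, 0.7]
opening: 0.0711
grip_force: 0.0
```

Call:
move_arm(
  linear=[
    [0,0,2],
    [0,0,6],
    [0,0,10],
    [0,0,12],
    [-2,-4,12],
    [-4,-8,12],
    [-6,-12,12],
    [-8,-16,12],
    [-10,-20,12],
    [-12,-24,12],
  ],
  turn=[0,0,0,0,0,0,0,0,0,0],
  jaw=22,
)

```text
time: 22.0
position: [0.4711, -0.1349, 0.1786]
eef_rot: [0.0, 0.999, 0.04, 0.0]
contact_force: [0.9, -0.2, 0.4]
opening: 0.085
grip_force: 0.0
```

```bash
python3 look.py side6.png
```

```text
t 22.0 p [ 0.4711 -0.1349  0.1786] yaw -1.490 open 0.0850 F [ 0.9 -0.2  0.4]
placedS [0.5864 0.0898] [2.66e-02 7.49e-02 9.10e+01 1.00e-03]
s_a None None
l_a None None
l_b [ 0.426  -0.2621] [3.26e-02 2.83e-02 9.00e+01 1.50e-03]
```

The three small pots are nested: the top rim is at 75 mm, as expected. Next is the large pot l_b.

Call:
move_arm(
  linear=[
    [-1.5,-4,0],
    [-3,-8,0],
    [-4.5,-12.7,0],
    [-4.5,-12.7,-4],
    [-4.5,-12.7,-8],
    [-4.5,-12.7,-11],
    [-4.5,-12.7,-12],
    [-4.5,-12.7,-12],
    [-4.5,-12.7,-12],
    [-4.5,-12.7,-12],
  ],
  turn=[0,0,0,0,0,0,0,0,0,0],
)

```text
time: 22.88
position: [0.4288, -0.2615, 0.0605]
eef_rot: [0.001, 0.999, 0.04, 0.001]
contact_force: [0.2, 0.1, 0.2]
opening: 0.085
grip_force: 0.0
```

Run:
```python
from h import *
st((.426,-.262,.011),-1.487)
```

```text
t 22.9 p [ 0.4288 -0.2615  0.0605] yaw -1.490 open 0.0850 F [0.2 0.1 0.2]
d cm [-0.28 -0.05 -4.95] dturn 0.003
```

Call:
move_arm(
  linear=[
    [-0.25,0,-1.5],
    [-0.25,0,-3],
    [-0.25,0,-4.3],
    [-0.25,0,-4.9],
    [-0.25,0,-4.9],
    [-0.25,0,-4.9],
  ],
  turn=[0,0,0,0,0,0],
)

```text
time: 23.38
position: [0.4258, -0.2612, 0.0109]
eef_rot: [0.001, 0.999, 0.04, 0.001]
contact_force: [-0.3, 0.4, 0.8]
opening: 0.0853
grip_force: 0.0
```

Call:
move_arm(
  linear=[
    [0,0,0],
    [0,0,0],
    [0,0,0],
    [0,0,0],
    [0,0,0],
    [0,0,0],
  ],
  turn=[0,0,0,0,0,0],
  jaw=255,
)

```text
time: 23.88
position: [0.4255, -0.2613, 0.0105]
eef_rot: [0.001, 0.999, 0.04, 0.001]
contact_force: [0.1, 0.2, 4.7]
opening: 0.0683
grip_force: 8.0
```

Call:
move_arm(
  linear=[
    [0,0,2],
    [0,0,5],
    [0,0,9],
    [0,0,13],
    [0,0,17],
    [0,2,19],
    [0,6,19],
    [0,10,19],
    [1,14,19],
    [3,18,19],
  ],
  turn=[0,0,0,0,0,0,0,0,0,0],
)

```text
time: 24.72
position: [0.4517, -0.0814, 0.1998]
eef_rot: [-0.0, 0.999, 0.039, -0.001]
contact_force: [1.8, 0.0, -1.4]
opening: 0.0682
grip_force: 8.0
```

Call:
move_arm(
  linear=[
    [2,3.5,0],
    [4,7,0],
    [6,10.5,0],
    [8,14,0],
    [10,18,0],
    [11,22,0],
    [11.6,26,0],
    [11.6,30,0],
    [11.6,31,0],
    [11.6,31,0],
  ],
  turn=[0,0,0,0,0,0,0,0,0,0],
)

```text
time: 25.55
position: [0.5685, 0.2298, 0.1988]
eef_rot: [-0.0, 0.999, 0.042, -0.001]
contact_force: [0.0, -0.1, -1.0]
opening: 0.0685
grip_force: 8.0
```

Run:
```python
from h import *
st((.572,.228,.033),-1.487)
```

```text
t 25.6 p [0.5685 0.2298 0.1988] yaw -1.486 open 0.0685 F [ 0.  -0.1 -1. ]
d cm [  0.35  -0.18 -16.58] dturn -0.001
```

Call:
move_arm(
  linear=[
    [0.3,-0.1,-3],
    [0.3,-0.1,-6],
    [0.3,-0.1,-9],
    [0.3,-0.1,-12],
    [0.3,-0.1,-14],
    [0.3,-0.1,-15.5],
    [0.3,-0.1,-16.3],
    [0.3,-0.1,-16.5],
    [0.3,-0.1,-16.5],
    [0.3,-0.1,-16.5],
  ],
  turn=[0,0,0,0,0,0,0,0,0,0],
)

```text
time: 26.38
position: [0.5734, 0.2251, 0.0358]
eef_rot: [-0.0, 0.999, 0.04, 0.001]
contact_force: [0.7, 0.4, -0.1]
opening: 0.0681
grip_force: 8.0
```

Call:
move_arm(
  linear=[
    [0,0,0],
    [0,0,0],
    [0,0,0],
    [0,0,0],
    [0,0,0],
  ],
  turn=[0,0,0,0,0],
  jaw=30,
)

```text
time: 26.8
position: [0.5727, 0.2257, 0.0351]
eef_rot: [-0.0, 0.999, 0.04, 0.0]
contact_force: [-1.0, 0.5, 0.8]
opening: 0.0819
grip_force: 0.0
```

Call:
move_arm(
  linear=[
    [0,0,2],
    [0,0,6],
    [0,0,10],
    [0,0,14],
    [0,0,16],
    [0,-4,16],
    [0,-8,16],
    [-2,-12,16],
    [-4,-16,16],
    [-5,-20,16],
  ],
  turn=[0,0,0,0,0,0.1,0.2,0.3,0.4,0.5],
  jaw=22,
)

```text
time: 27.63
position: [0.5221, 0.0301, 0.1947]
eef_rot: [-0.0, 0.957, 0.289, -0.0]
contact_force: [0.8, -0.7, 0.2]
opening: 0.0848
grip_force: 0.0
```

Call:
move_arm(
  linear=[
    [0,-4,0],
    [0,-8,0],
    [0,-12,0],
    [0,-16,0],
    [0,-20,0],
    [0,-24,0],
    [0,-28,0],
    [0,-32,0],
    [0,-36,0],
    [0,-40,0],
  ],
  turn=[0.1,0.2,0.3,0.4,0.5,0.6,0.7,0.8,0.9,0.98],
)

```text
time: 28.47
position: [0.5237, -0.371, 0.1948]
eef_rot: [0.0, 0.709, 0.705, 0.0]
contact_force: [1.1, -1.4, -0.6]
opening: 0.085
grip_force: 0.0
```

```bash
python3 look.py side7.png
python3 - <<'E'
from h import *
im,de=snap('top'); W=cloud('top',de)
print('top l_a',rim(W,(.534,-.383)),'placedL',rim(W,(.572,.228),.04,.055),'S',rim(W,(.586,.089),.069,.08))
E
```

```text
t 28.5 p [ 0.5237 -0.371   0.1948] yaw -0.006 open 0.0850 F [ 1.1 -1.4 -0.6]
placedS [0.5862 0.0899] [2.65e-02 7.51e-02 9.10e+01 1.00e-03]
placedL [0.5748 0.2254] [3.25e-02 5.01e-02 1.12e+02 1.10e-03]
s_a None None
l_a [ 0.5331 -0.3809] [3.24e-02 2.84e-02 8.20e+01 1.50e-03]
l_b None None
top l_a [ 5.340e-01 -3.834e-01  3.210e-02  3.150e-02  8.700e+01  1.200e-03] placedL [5.738e-01 2.229e-01 3.140e-02 5.150e-02 1.530e+02 1.000e-03] S [5.862e-01 8.780e-02 2.570e-02 7.710e-02 9.100e+01 1.100e-03]
```

Placed large pot checks out. Next is l_a, closing along x so as to clear the planted pot.

Call:
move_arm(
  linear=[
    [0.9,-1,0],
    [0.9,-1,-3],
    [0.9,-1,-6],
    [0.9,-1,-9],
    [0.9,-1,-12],
    [0.9,-1,-13],
    [0.9,-1,-13],
    [0.9,-1,-13],
  ],
  turn=[0,0,0,0,0,0,0,0],
)

```text
time: 29.23
position: [0.5333, -0.3789, 0.0652]
eef_rot: [-0.0, 0.711, 0.703, 0.0]
contact_force: [-0.8, -0.5, -0.7]
opening: 0.0849
grip_force: 0.0
```

Run:
```python
from h import *
st((.533,-.381,.011),0)
```

```text
t 29.2 p [ 0.5333 -0.3789  0.0652] yaw -0.011 open 0.0849 F [-0.8 -0.5 -0.7]
d cm [-0.03 -0.21 -5.42] dturn 0.011
```

Call:
move_arm(
  linear=[
    [0,-0.2,-1.5],
    [0,-0.2,-3],
    [0,-0.2,-4.5],
    [0,-0.2,-5.4],
    [0,-0.2,-5.4],
    [0,-0.2,-5.4],
  ],
  turn=[0,0,0,0,0,0],
)

```text
time: 29.73
position: [0.5337, -0.3816, 0.012]
eef_rot: [0.001, 0.711, 0.703, 0.0]
contact_force: [-0.3, -0.2, 0.1]
opening: 0.0851
grip_force: 0.0
```

Call:
move_arm(
  linear=[
    [0,0,0],
    [0,0,0],
    [0,0,0],
    [0,0,0],
    [0,0,0],
    [0,0,0],
  ],
  turn=[0,0,0,0,0,0],
  jaw=255,
)

```text
time: 30.23
position: [0.5336, -0.3816, 0.0117]
eef_rot: [0.001, 0.711, 0.703, -0.0]
contact_force: [-0.9, 0.7, 6.3]
opening: 0.0679
grip_force: 8.0
```

Call:
move_arm(
  linear=[
    [0,0,2],
    [0,0,5],
    [0,0,9],
    [0,0,13],
    [0,0,17],
    [0,2,19],
    [0,6,19],
    [0,10,19],
    [0,14,19],
    [0,18,19],
  ],
  turn=[0,0,0,0,0,-0.1,-0.2,-0.3,-0.4,-0.5],
)

```text
time: 31.07
position: [0.5324, -0.1995, 0.2005]
eef_rot: [-0.0, 0.864, 0.503, -0.0]
contact_force: [0.0, 0.8, -0.5]
opening: 0.0682
grip_force: 8.0
```

Call:
move_arm(
  linear=[
    [0,4,0],
    [0,8,0],
    [0,12,0],
    [0,16,0],
    [0,20,0],
    [0,24,0],
    [1,28,0],
    [2,32,0],
    [3,36,0],
    [4,40,0],
  ],
  turn=[-0.1,-0.2,-0.3,-0.4,-0.5,-0.6,-0.7,-0.8,-0.9,-0.976],
)

```text
time: 31.9
position: [0.5728, 0.201, 0.2006]
eef_rot: [0.0, 0.999, 0.039, -0.0]
contact_force: [1.7, -0.5, -0.1]
opening: 0.0681
grip_force: 8.0
```

Call:
move_arm(
  linear=[
    [0,2.6,0],
    [0,2.6,0],
    [0,2.6,-3],
    [0,2.6,-6],
    [0,2.6,-9],
    [0,2.6,-11],
    [0,2.6,-11],
    [0,2.6,-11],
    [0,2.6,-11],
  ],
  turn=[0,0,0,0,0,0,0,0,0],
)

```text
time: 32.65
position: [0.574, 0.2246, 0.092]
eef_rot: [-0.0, 0.999, 0.042, 0.001]
contact_force: [0.6, -0.3, -0.2]
opening: 0.0678
grip_force: 8.0
```

Run:
```python
from h import *
st((.574,.2254,.047),-1.487)
```

```text
t 32.6 p [0.574  0.2246 0.092 ] yaw -1.487 open 0.0678 F [ 0.6 -0.3 -0.2]
d cm [-0.    0.08 -4.5 ] dturn 0.0
```

Call:
move_arm(
  linear=[
    [0,0.1,-1],
    [0,0.1,-2],
    [0,0.1,-2.8],
    [0,0.1,-3.4],
    [0,0.1,-4],
    [0,0.1,-4.4],
    [0,0.1,-4.6],
    [0,0.1,-4.6],
    [0,0.1,-4.6],
  ],
  turn=[0,0,0,0,0,0,0,0,0],
)

```text
time: 33.4
position: [0.5742, 0.2255, 0.0454]
eef_rot: [0.0, 0.999, 0.042, 0.001]
contact_force: [0.8, -2.7, 5.1]
opening: 0.0682
grip_force: 8.0
```

Call:
move_arm(
  linear=[
    [0,0,0],
    [0,0,0],
    [0,0,0],
    [0,0,0],
    [0,0,0],
  ],
  turn=[0,0,0,0,0],
  jaw=30,
)

```text
time: 33.82
position: [0.5727, 0.226, 0.0443]
eef_rot: [-0.0, 0.999, 0.042, -0.0]
contact_force: [0.1, -0.7, 0.1]
opening: 0.0821
grip_force: 0.0
```

Call:
move_arm(
  linear=[
    [0,0,2],
    [0,0,6],
    [0,0,10],
    [0,0,14],
    [-2,-4,14],
    [-4,-8,14],
    [-6,-12,14],
    [-8,-16,14],
    [-10,-20,14],
    [-12,-24,14],
  ],
  turn=[0,0,0,0,0.1,0.2,0.3,0.4,0.5,0.6],
)

```text
time: 34.65
position: [0.4603, 0.0019, 0.1847]
eef_rot: [0.0, 0.942, 0.337, 0.0]
contact_force: [1.1, -1.0, -0.4]
opening: 0.0821
grip_force: 0.0
```

```bash
python3 look.py side8.png
python3 - <<'E'
from h import *
im,de=snap('top','top8.png'); W=cloud('top',de)
print('placedL',rim(W,(.572,.228),.054,.07),'S',rim(W,(.586,.089),.069,.08))
for l in('large1','small1','drawer_pull'): 
    for n in ('top','side'):print(n,l,[(np.round(r['score'],2),np.round(r['location'])) for r in arm.landmark_of(l,n)])
a=cv2.imread('pics/side8.png')
cv2.imwrite('pics/c7.png',cv2.resize(a[100:380,100:400],(640,597)))
E
```

```text
t 34.6 p [0.4603 0.0019 0.1847] yaw -0.884 open 0.0821 F [ 1.1 -1.  -0.4]
placedS [0.5872 0.0899] [2.65e-02 7.43e-02 1.00e+02 1.20e-03]
placedL [0.5738 0.2256] [3.26e-02 6.33e-02 1.35e+02 1.00e-03]
s_a None None
l_a None None
l_b None None
placedL None S [5.876e-01 8.800e-02 2.550e-02 7.720e-02 5.800e+01 9.000e-04]
top large1 [(np.float64(0.74), array([308., 207.])), (np.float64(0.73), array([418., 256.])), (np.float64(0.71), array([321., 284.]))]
side large1 [(np.float64(0.94), array([213., 344.])), (np.float64(0.61), array([352., 218.])), (np.float64(0.42), array([213., 349.]))]
top small1 [(np.float64(0.56), array([175., 181.])), (np.float64(0.52), array([170., 178.]))]
side small1 [(np.float64(0.82), array([227., 299.])), (np.float64(0.61), array([225., 299.])), (np.float64(0.48), array([212., 346.])), (np.float64(0.43), array([222., 299.]))]
top drawer_pull [(np.float64(0.78), array([141., 234.]))]
side drawer_pull [(np.float64(0.88), array([272., 315.]))]
```

View pics/c7.png

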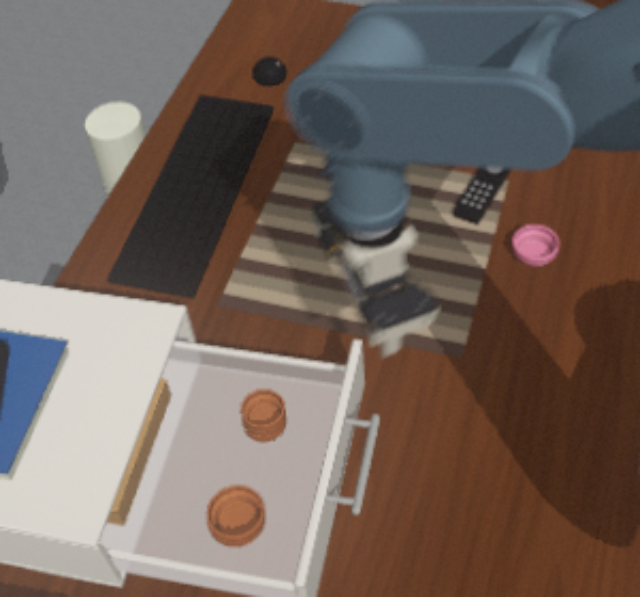

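The crop shows both stacks upright and nested in the open drawer, small at (263,415) and large at (236,515) in the crop. The mat is free of empty pots.

Run:
```python
from h import *
print(ray_z('top',[141,234],.1),ray_z('side',[272,315],.1))
st((.432,.145,.20),.084)
```

```text
[0.43371792 0.14976722 0.1       ] [0.4353294 0.1422161 0.1      ]
t 35.0 p [0.4622 0.0043 0.1846] yaw -0.888 open 0.0820 F [-0.3  0.1 -0.5]
d cm [-3.02 14.07  1.54] dturn 0.972
```

Call:
move_arm(
  linear=[
    [-0.6,3,1],
    [-1.2,6,1],
    [-1.8,9,1],
    [-2.4,12,1],
    [-2.9,14.1,1],
    [-2.9,14.1,1],
    [-2.9,14.1,1],
    [-2.9,14.1,0],
    [-2.9,14.1,-3],
    [-2.9,14.1,-4.5],
  ],
  turn=[0.12,0.24,0.36,0.48,0.6,0.72,0.84,0.972,0.972,0.972],
  jaw=185,
)

```text
time: 35.88
position: [0.4319, 0.1457, 0.1378]
eef_rot: [-0.0, 0.676, 0.737, -0.0]
contact_force: [-0.8, -0.8, -1.0]
opening: 0.0262
grip_force: 0.0
```

Call:
move_arm(
  linear=[
    [0,0,0],
    [0,0,0],
    [0,0,0],
  ],
  turn=[0,0,0],
)

```text
time: 36.13
position: [0.4334, 0.1449, 0.1404]
eef_rot: [0.0, 0.677, 0.736, 0.0]
contact_force: [0.2, 0.3, -0.0]
opening: 0.0258
grip_force: 0.0
```

Run:
```python
from h import *
st((.4325,.145,.081),.084)
```

```text
t 36.1 p [0.4334 0.1449 0.1404] yaw 0.084 open 0.0258 F [ 0.2  0.3 -0. ]
d cm [-0.09  0.01 -5.94] dturn 0.0
```

Call:
move_arm(
  linear=[
    [0,0,-1],
    [0,0,-2],
    [0,0,-3],
    [0,0,-4],
    [0,0,-5],
    [0,0,-5.8],
    [0,0,-5.8],
    [0,0,-5.8],
  ],
  turn=[0,0,0,0,0,0,0,0],
)

```text
time: 36.8
position: [0.4331, 0.1443, 0.0821]
eef_rot: [0.0, 0.677, 0.736, 0.0]
contact_force: [0.6, 0.2, 0.3]
opening: 0.0258
grip_force: 0.0
```

Call:
move_arm(
  linear=[
    [0,0,0],
    [0,0,0],
    [0,0,0],
    [0,0,0],
    [0,0,0],
    [0,0,0],
  ],
  turn=[0,0,0,0,0,0],
  jaw=255,
  grip_force=20,
)

```text
time: 37.3
position: [0.4337, 0.1442, 0.0824]
eef_rot: [0.001, 0.677, 0.736, 0.001]
contact_force: [1.8, -0.8, 5.2]
opening: 0.0103
grip_force: 20.0
```

Call:
move_arm(
  linear=[
    [0.2,0.02,0],
    [0.6,0.05,0],
    [1.2,0.1,0],
    [2,0.17,0],
    [3,0.25,0],
    [4,0.33,0],
    [5,0.42,0],
    [6,0.5,0],
    [7,0.58,0],
    [8,0.67,0],
  ],
  turn=[0,0,0,0,0,0,0,0,0,0],
)

```text
time: 38.13
position: [0.5129, 0.1511, 0.0824]
eef_rot: [-0.0, 0.677, 0.736, 0.0]
contact_force: [-2.6, 0.5, 9.2]
opening: 0.0102
grip_force: 20.0
```

Call:
move_arm(
  linear=[
    [1,0.08,0],
    [2,0.17,0],
    [3,0.25,0],
    [4,0.33,0],
    [5,0.42,0],
    [6,0.5,0],
    [7,0.58,0],
    [8,0.67,0],
    [9,0.75,0],
    [9.8,0.82,0],
  ],
  turn=[0,0,0,0,0,0,0,0,0,0],
)

```text
time: 38.97
position: [0.611, 0.1597, 0.0824]
eef_rot: [-0.0, 0.677, 0.736, 0.0]
contact_force: [-2.5, 1.9, 7.1]
opening: 0.0102
grip_force: 20.0
```

Call:
move_arm(
  linear=[
    [0.7,0.06,0],
    [1.3,0.11,0],
    [1.8,0.15,0],
    [2.3,0.19,0],
    [2.7,0.22,0],
    [3.1,0.26,0],
    [3.4,0.28,0],
    [3.6,0.3,0],
    [3.6,0.3,0],
  ],
  turn=[0,0,0,0,0,0,0,0,0],
)

```text
time: 39.72
position: [0.647, 0.1628, 0.0824]
eef_rot: [-0.0, 0.677, 0.736, 0.001]
contact_force: [0.2, 2.8, 5.9]
opening: 0.0105
grip_force: 20.0
```

Call:
move_arm(
  linear=[
    [0.1,0.01,0],
    [0.2,0.02,0],
    [0.3,0.03,0],
    [0.4,0.04,0],
    [0.5,0.04,0],
    [0.6,0.05,0],
    [0.6,0.05,0],
  ],
  turn=[0,0,0,0,0,0,0],
)

```text
time: 40.3
position: [0.6526, 0.1633, 0.0824]
eef_rot: [-0.0, 0.677, 0.736, 0.0]
contact_force: [-0.9, 2.2, 6.7]
opening: 0.0102
grip_force: 20.0
```

Call:
move_arm(
  linear=[
    [0.1,0.01,0],
    [0.2,0.02,0],
    [0.3,0.03,0],
    [0.3,0.03,0],
    [0.3,0.03,0],
  ],
  turn=[0,0,0,0,0],
)

```text
time: 40.72
position: [0.6527, 0.1633, 0.0824]
eef_rot: [-0.002, 0.677, 0.736, -0.002]
contact_force: [-9.2, 0.7, 12.3]
opening: 0.01
grip_force: 20.0
```

Call:
move_arm(
  linear=[
    [-0.3,-0.03,0],
    [-0.3,-0.03,0],
    [-0.3,-0.03,0],
  ],
  turn=[0,0,0],
)

```text
time: 40.97
position: [0.6522, 0.1633, 0.0825]
eef_rot: [-0.0, 0.677, 0.736, 0.0]
contact_force: [-2.0, 1.9, 7.3]
opening: 0.01
grip_force: 20.0
```

Call:
move_arm(
  linear=[
    [0,0,0],
    [0,0,0],
    [0,0,0],
    [0,0,0],
    [0,0,0],
  ],
  turn=[0,0,0,0,0],
  jaw=185,
)

```text
time: 41.38
position: [0.6524, 0.1623, 0.0811]
eef_rot: [-0.0, 0.677, 0.736, -0.0]
contact_force: [-0.3, 0.5, 0.1]
opening: 0.0252
grip_force: 0.0
```

Call:
move_arm(
  linear=[
    [0,0,1],
    [0,0,3],
    [0,0,5],
    [0,0,8],
    [0,0,11],
    [-3,-2,11],
    [-6,-5,11],
    [-9,-9,11],
    [-12,-13,11],
    [-15,-17,11],
  ],
  turn=[0,0,0,0,0,0,0,0,0,0],
)

```text
time: 42.22
position: [0.5169, 0.0122, 0.1925]
eef_rot: [0.001, 0.677, 0.736, 0.0]
contact_force: [1.3, -1.0, 0.2]
opening: 0.0255
grip_force: 0.0
```

Call:
move_arm(
  linear=[
    [-3,-4,0],
    [-6,-8,0],
    [-9,-12,0],
    [-9,-16,0],
    [-9,-20,0],
    [-9,-20,0],
    [-9,-20,0],
  ],
  turn=[0,0,0,0,0,0,0],
)

```text
time: 42.8
position: [0.428, -0.1912, 0.1927]
eef_rot: [0.001, 0.679, 0.734, -0.0]
contact_force: [0.2, -0.5, -0.2]
opening: 0.0257
grip_force: 0.0
```

Run:
```python
from h import *
st()
a,_=snap('top','top9.png'); b,ds=snap('side','side9.png'); V=cloud('side',ds)
for l in('large1','small1','planted','remote','drawer_pull'):
    for n,z in(('top',.1 if 'dr' in l else .01),('side',.1 if 'dr' in l else .01)):
        print(n,l,[(np.round(r['score'],2),np.round(r['location']),ray_z(n,r['location'],z)[:2].round(3)) for r in arm.landmark_of(l,n)])
m=(V[...,2]>.12)&(V[...,2]<.14)&(V[...,0]<.85)&(V[...,0]>.5)
cv2.imwrite('pics/c8.png',np.hstack([cv2.resize(x[...,::-1],(400,300)) for x in(a,b)]))
```

```text
t 42.8 p [ 0.428  -0.1912  0.1927] yaw 0.078 open 0.0257 F [ 0.2 -0.5 -0.2]
top large1 [(np.float64(0.92), array([422., 256.]), array([ 0.388, -0.584])), (np.float64(0.69), array([321., 285.]), array([ 0.308, -0.308]))]
side large1 [(np.float64(0.88), array([350., 218.]), array([ 0.304, -0.297])), (np.float64(0.5), array([340., 159.]), array([ 0.385, -0.561]))]
top small1 []
side small1 []
top planted [(np.float64(0.92), array([305., 205.]), array([ 0.522, -0.264]))]
side planted [(np.float64(0.58), array([277., 213.]), array([ 0.533, -0.259]))]
top remote [(np.float64(0.66), array([365., 248.]), array([ 0.408, -0.426]))]
side remote [(np.float64(0.63), array([329., 185.]), array([ 0.397, -0.422]))]
top drawer_pull [(np.float64(0.93), array([140., 145.]), array([0.658, 0.161]))]
side drawer_pull [(np.float64(0.86), array([187., 303.]), array([0.652, 0.166]))]
```

View pics/c8.png

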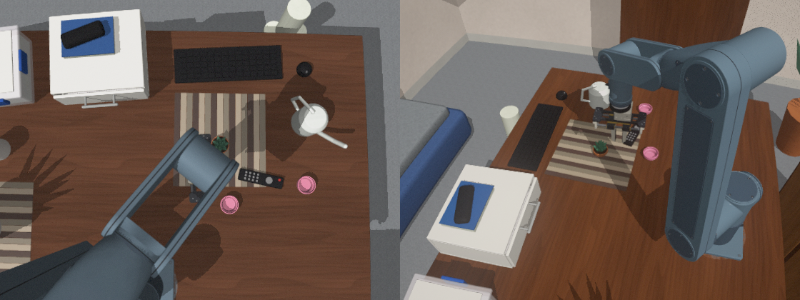

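The drawer is shut, with the pull back at its start position. The planted pot and remote are in place, and only the pink decoys are left on the table, so I'm handing in.

```bash
python3 -c "
from bench import arm; print(arm.hand_in())"
```

```text
the job is handed in; nothing more can be done
None
```

I put all five empty pots found (three small, two large) into the drawer as two upright nested stacks, pushed the drawer shut and handed the job in at about 43 s. The stacks were checked just before shutting but can't be seen now it is closed, the planted pot and remote are where they were, and `hand_in()` returned no verdict.

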